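# True the slack side of an instrument box with a square

## Robot

A 6-joint arm with a two-finger parallel gripper is mounted at the origin on the work surface. World frame = base frame: x ahead of the robot, y to its left, z up, the work surface at z = 0. Lengths are in m, angles in rad, forces in N, time in s.
With the tool pointing down it reaches from about 0.375 to 0.975 m from the base axis. Payload 3.8 kg.
Tool frame: the origin (TCP) lies at the very end of the fingers, on their centre line; the grasp point (between the pads) lies 19 mm behind it; z points along the fingers, y is the line along which they close (so a half turn about z gives the same grasp; the last joint's range is limited). The gripper opens to 85 mm and grips with 20 to 120 N. Pads are 22 mm wide; open, the fingers measure 114 mm over their backs; the gripper's body (76 mm by 85 mm) begins 54 mm behind the grasp point. The pads swing forward as they close: fully open they stand 13 mm farther back than shut.
Start: joints at [1.131, 0.264, 1.604, -0, 1.274, -0.037], TCP at [0.265, 0.621, 0.231] pointing down, gripper open.
Joint ranges: [-2.63, 2.63], [-0.94, 2.18], [0.31, 2.57], [-1.31, 4.45], [0, 2.66], [-2.55, 2.55]. Speed limits (rad/s): [2.57, 2.57, 3.14, 3.14, 3.14, 3.14].

## Interface

Orientations are given as a rotation vector (axis times angle).
In Python, from workcell import bot gives the robot as it stands. The module is installed in compiled form; this text tells all that it offers.
- The arm moves only by the tool jog_arm, called after ">>>" as name(argument=value, ...), one argument or row to a line, values as JSON. Schema: {"type":"object","properties":{"rows":{"type":"string"},"aperture":{"type":"number"},"grip_n":{"type":"number"},"only":{"type":"string"},"quiet":{"type":"boolean"},"lines":{"type":"string"}},"required":["rows"],"additionalProperties":false}. rows is a string of 1 to 5 rows, one to a line, with the numbers parted by spaces; each row has 4 numbers: dx, dy, dz in m, then a turn about the tool's z in rad; each row shifts and turns the commanded pose from where the row before left it, along the tool's axes as they then stand; what a row does not reach is not made up. A row lasts 1/8 s, in which the tool goes at most 0.0625 m and 0.188 rad, less where a joint would pass 70% of its speed; a pose out of reach is approached as far as the arm can. aperture is the opening from 0.0 (shut) to 1.0 (fully open), set as the call begins (left out keeps the last). The fingers move at their own pace and stop on an object; grip_n is the grip in N (left out, the last holds). Time passes only in rows, so rows that do not move let the fingers close. The tool returns the time, the measured TCP pose, the force, the opening and the grip force at its end. only (a regular expression) keeps the lines of the reply that match it, lines (a string "A,B") keeps lines A to B, and quiet returns only ok. Input that does not fit is refused with a message, and nothing moves.
- bot.read_state(): the state, without advancing time (a new reading comes with each control period).
- bot.read_camera(name): name is "scene" or "side" or "wrist"; returns the picture (400x640x3 uint8, red, green, blue); there is no depth.
- bot.camera_info(name): a dict with "intrinsics" (3x3 intrinsics, pixels), "extrinsics" (4x4, takes a point from camera to world coordinates). Camera axes: x right, y down, z forward; pixel columns grow to the right and rows downward; lengths in m; the calibration is good to about 2 mm. A picture is of the moment at which its call begins: read the wrist's pose just before it. camera_info takes no time and is no camera call; for the wrist camera it gives the pose at the moment of the call.
- bot.finish_job(): hands the job in; it is judged then, once.
Trained networks look in the newest picture that a camera, given by its name, has taken for a name from the list of things; names that differ only in an ending like _2 or _b are one class to them, and where a whole thing is asked for, a point or a joint stands for the part that bears it (a point fixed in the world has none). Each returns a list of dicts, best first, with "conf" (0 to 1); they miss things now and then, are a little off and sometimes report something else, mostly with a low value. They report only what shows in the picture. A call takes as long as a camera call. They do not tell look-alikes from the thing itself.
- bot.search_frame(camera, thing): "box" ([left, top, right, bottom] in pixels, round what is visible of it).
- bot.regions_of(camera, thing): "pixels" (400x640 bool, what is visible of it) and "box" ([left, top, right, bottom] in pixels, round what is visible of it).
- bot.spot_point(camera, thing): "pixel" ([row, column] in pixels: a listed point, or the origin of a listed thing).
The state is a dict: "time": time; "q": joint angles; "joint_vel": joint speeds; "joint_torque": joint torques, N m; "tool_pos": TCP position; "tcp_rot": TCP orientation; "wrist_force": force on the tool from outside, world axes, zero at the start; "torque": the same for the moment, N m; "width": opening from 0.0 (shut) to 1.0 (fully open); "grip_force": force on a finger pad.
Only numpy, scipy, OpenCV 4.12 (cv2) and the standard library are available. Lean on these libraries where they do the work, as an engineer would, in place of code of your own. Each camera call takes 0.05 s, during which the arm holds its last target. There are 200 camera calls.

## Task

The side panel of the red box leans out because its screws are still slack. Take the steel square from its blue rubber mat and, holding it, press its stock down flat on the stone plate and its blade against the middle part of that panel, firmly but gently, until the panel is fully upright and the corner is flush with no gap on either face, and keep both faces pressed together for at least a second. Then stand the square back on its mat and let go; use only the square on the box, never the gripper, and leave the tube rack, the gauge and the beaker alone.

Things in the scene. Friction and masses are not known exactly. Their poses are not given: they have to be found in the camera images.
- plate: Fixed levelling plate: stone-grey flat top 210 mm (its x) by 360 mm (its y), on a white body with black levelling screws. Origin below the centre, top surface 55 mm above the origin, z up. The feet are wound out differently each time, so the height varies by some mm.
- box: Open-topped box of red anodised aluminium, fixed on the plate: 150 mm (its x) by 120 mm (its y) without spacers, 65 mm high, walls 10 mm. Origin: centre of the underside, on the plate's top; z up. Its +y side is the slack panel, set off from the walls by black spacer strips whose thickness (1 to 20 mm) differs each time and is not measured. Pressing the box with 25 N would mark the finish.
- panel (a joint): Lean of the slack red side panel (150 mm long, 10 mm thick, 65 mm high) about its bottom outer edge, rad: 0 is upright, home against the spacers (a firm stop); up to 0.14 leans outward (to the box's +y). It is stiff, about 0.15 N m: 2 to 3 N at its top edge moves it, and it stays where it is left.
- panel_foot (a point): On the plate's top at the middle of the panel, 60 mm from the box's origin along its +y: where the upright panel's outer face would stand with no spacers. The real face lies 1 to 20 mm further out (+y), parallel to the box's x. The axes are those of the box.
- square: Steel engineer's square, 0.36 kg, loose, standing on its stock. Dark stock 100 mm long (its x), 18 mm thick (its y), 24 mm high; bright blade 5 mm thick, 18 mm wide, rising at the +x end to 70 mm above the underside, its outer edge level with the stock's end face. Origin: centre of the stock's underside; x points to the blade end, z up. Grip across the 18 mm, best 10 mm behind the middle.
- square_corner (a point): The square's outer corner: bottom of the blade end, 50 mm from its origin along its x. In use the square's x points at the panel (to the box's -y). Set it down slowly, then press it on the panel with some 6 to 10 N (4 to 14 counts) and down with some 8 to 14 N; friction on the panel takes up part of the downward push, and the plate must feel 2 to 18 N.
- mat: Blue rubber mat fixed on the bench, 150 mm (its x) by 120 mm (its y), 4 mm thick; origin at the centre of its underside, z up. The square stands on it at the start, with its x roughly along the mat's x, and goes back anywhere on it, upright.
- rack: White tube rack, 124 by 84 mm, 45 mm high, loose bystander on the bench; origin at the centre of its underside.
- gauge: Black pressure gauge lying on its back, 60 mm across, with a steel valve on a brass stem (82 mm to its +x, 42 mm high), loose bystander; origin under the dial.
- beaker: Small glass beaker, 54 mm across, 70 mm high, loose bystander; origin at the centre of its underside.
Mind the look-alikes: they are no part of the job. Several things have the shape of the square; the one meant has the colours described above. Several things have the shape of the mat; the one meant has the colours described above.

How it is judged:
By the outcome, as a careful person would: the job done as asked, in the order asked, and still so for the second after the job is handed in, with the robot touching nothing.
It also fails if it takes over 72 s, if anything falls off the work surface, if the arm or the gripper's body presses on something with over 40 N, if the wrist force passes 120 N, or if a joint passes its speed limit or range.

## Working session

There is one attempt and no reset: what is moved stays moved. The work goes in short steps, Python scripts to look and compute and a tool call to move; the robot and the scene stay as the last step left them, time stands still between calls to the robot, and variables do not carry over. Pictures are saved under pics/ and viewed, at most 11 in all, crops included, and the job is handed in when it is done.

```bash
mkdir -p pics
```

Create h.py:
```python
import numpy as np, cv2
from workcell import bot
from scipy.spatial.transform import Rotation as R
def cam(n):
    c=bot.camera_info(n); return np.array(c["intrinsics"]),np.array(c["extrinsics"])
def proj(n,P,c=None):
    K,T=c or cam(n); P=np.atleast_2d(P); p=(P-T[:3,3])@T[:3,:3]; u=p@K.T; return u[:,:2]/u[:,2:]
def ray(n,u,v,c=None):
    K,T=c or cam(n); d=T[:3,:3]@np.linalg.solve(K,[u,v,1.]); return T[:3,3],d/np.linalg.norm(d)
def atz(n,u,v,z,c=None):
    o,d=ray(n,u,v,c); return o+d*(z-o[2])/d[2]
def tri(rays):
    A=0;b=0
    for o,d in rays:
        M=np.eye(3)-np.outer(d,d); A=A+M; b=b+M@o
    x=np.linalg.solve(A,b); return x,[np.linalg.norm((np.eye(3)-np.outer(d,d))@(x-o)) for o,d in rays]
def snap(n,f=None):
    im=np.array(bot.read_camera(n))
    if f: cv2.imwrite("pics/"+f,im[:,:,::-1])
    return im
```

Run:
```python
from h import *
np.set_printoptions(precision=3,suppress=True)
s=bot.read_state(); print(s)
ims=[]
for n in ["scene","side","wrist"]:
    ims.append(snap(n,n+"0.png"));c=cam(n); print(n,c[0][0,0],c[1].tolist())
    for t in ["square","mat","box","plate"]:
        for r in bot.search_frame(n,t)[:5]: print(n,t,round(r["conf"],2),np.round(r["box"]))
    for t in ["square","square_corner","mat","panel_foot","box"]:
        for r in bot.spot_point(n,t)[:4]: print(n,t,round(r["conf"],2),np.round(r["pixel"],1))
cv2.imwrite("pics/all.png",cv2.resize(np.vstack(ims[:2]),(800,1000))[:, :, ::-1])
```

```text
{'time': 0.0, 'q': array([ 1.131,  0.265,  1.605, -0.   ,  1.274, -0.037]), 'joint_vel': array([ 0.001, -0.001,  0.   , -0.   ,  0.   ,  0.001]), 'joint_torque': array([ -0.001, -51.512, -36.731,  -0.   ,   0.013,  -0.   ]), 'tool_pos': array([0.264, 0.62 , 0.23 ]), 'tcp_rot': array([-0.628, -3.078,  0.003]), 'wrist_force': array([-0.522,  0.021,  0.421]), 'torque': array([-0.003, -0.055,  0.034]), 'grip_force': 0.0, 'width': 0.9972109934484273}
scene 464.7533397666544 [[-0.2939042358358066, 0.7712228839534518, -0.564655260689468, 1.3972031532986005], [0.9557566306311874, 0.24467793491905196, -0.16328493858365611, 0.26864420576369114], [0.01222960188602843, -0.5876631445226668, -0.8090132665212855, 1.178907641939312], [0.0, 0.0, 0.0, 1.0]]
scene square 0.67 [427. 224. 451. 257.]
scene square 0.55 [390. 175. 425. 206.]
scene mat 0.74 [382. 174. 438. 219.]
scene box 0.86 [216. 145. 273. 206.]
scene plate 0.93 [212. 157. 349. 240.]
scene square 0.63 [197.8 405.3]
scene square 0.59 [246.3 434.4]
scene square_corner 0.71 [198.3 405.8]
scene square_corner 0.59 [188.2 392.6]
scene square_co
[... 813 characters left out ...]
de square 0.84 [278.6 405. ]
side square 0.37 [258.4 291.6]
side square_corner 0.63 [226.9 393.1]
side square_corner 0.56 [272.5 419.9]
side mat 0.64 [270.1 470. ]
side mat 0.59 [237.  403.2]
side panel_foot 0.58 [178.8 289.3]
side box 0.77 [177.2 279.1]
wrist 327.5857862131776 [[0.391762766841972, 0.8783520825610084, 0.27389697621014547, 0.1944987507928868], [0.9200653854256239, -0.3744125285747431, -0.11530370760675562, 0.6516007365963918], [0.0012732077284174123, 0.29717482650286087, -0.9548222355156345, 0.3738100049606063], [0.0, 0.0, 0.0, 1.0]]
wrist square 0.57 [114. 385. 147. 399.]
wrist mat 0.55 [247. 267. 364. 351.]
wrist square_corner 0.66 [385.3 116.3]
wrist mat 0.86 [311.8 306.1]
```

View pics/scene0.png

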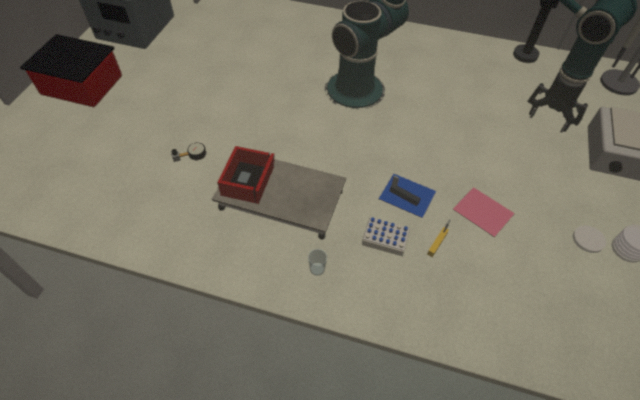

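View pics/side0.png

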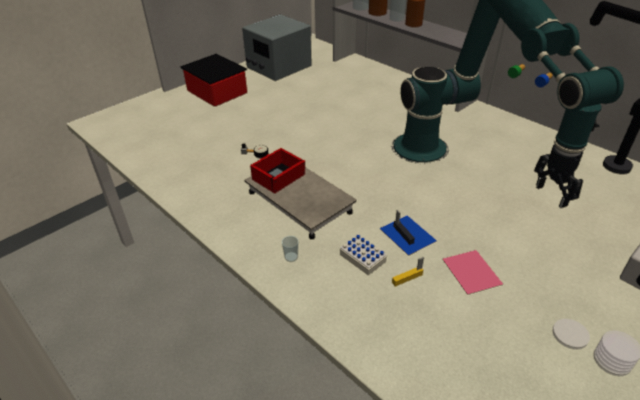

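The scene picture shows the dark-stock square on the blue mat at scene (405,190) and side (404,232). Its blade is at the upper-left end, scene (393,182). The look-alikes are a yellow-stock square at scene (438,240) and side (407,275), and a pink mat at scene (484,211). I choose the dark one on blue. The red box is on the plate's left end, with its slack panel towards the mat.

Run:
```python
from h import *
np.set_printoptions(precision=4,suppress=True)
im=cv2.imread("pics/scene0.png"); a=cv2.resize(im[160:230,370:450],(560,490),interpolation=cv2.INTER_CUBIC)
im=cv2.imread("pics/side0.png"); b=cv2.resize(im[140:200,240:312],(588,490),interpolation=cv2.INTER_CUBIC)
cv2.imwrite("pics/crop1.png",cv2.resize(np.hstack([a,b]),(800,342)))
print("stock mid",tri([ray("scene",407,195),ray("side",404,234)]))
for n,p in [("scene",(391,177)),("scene",(419,203)),("side",(396,220)),("side",(413,241))]: print(n,atz(n,*p,.02))
print("mat",atz("scene",407.7,194.1,.004),atz("side",403.2,237,.004))
print("box",tri([ray("scene",246.6,179.8),ray("side",279.1,177.2)]),"foot",tri([ray("scene",267.6,185.3),ray("side",289.3,178.8)]))
c=cam("wrist");s=bot.read_state();Rt=R.from_rotvec(s["tcp_rot"]).as_matrix();print(Rt, Rt.T@(c[1][:3,3]-s["tool_pos"]),Rt.T@c[1][:3,:3])
```

```text
stock mid (array([0.4609, 0.2873, 0.0145]), [np.float64(0.0032160735971252124), np.float64(0.0032160735971251886)])
scene [0.4044 0.2244 0.02  ]
scene [0.4809 0.3292 0.02  ]
side [0.4351 0.2298 0.02  ]
side [0.4756 0.3322 0.02  ]
mat [0.4441 0.2894 0.004 ] [0.4689 0.289  0.004 ]
box (array([ 0.577 , -0.2043,  0.0474]), [np.float64(0.00023991747255921702), np.float64(0.0002399174725589776)]) foot (array([ 0.6067, -0.1165,  0.0972]), [np.float64(0.005604204146598086), np.float64(0.005604204146597957)])
[[-0.9199  0.392  -0.    ]
 [ 0.392   0.9199 -0.    ]
 [-0.     -0.     -1.    ]] [ 0.0765  0.0007 -0.1425] [[ 0.0003 -0.9548 -0.2972]
 [ 1.     -0.0001  0.0013]
 [-0.0013 -0.2972  0.9548]]
```

View pics/crop1.png

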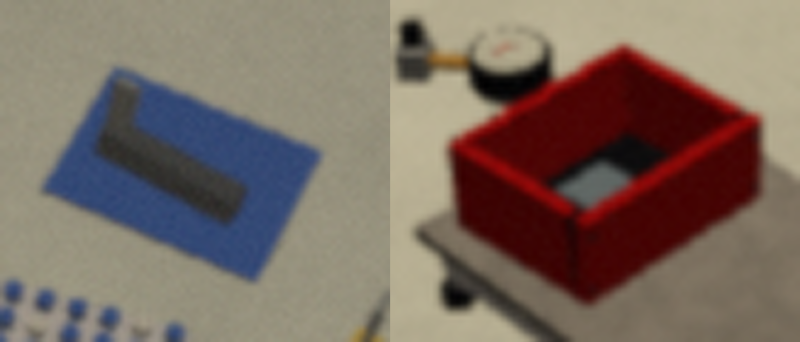

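>>> jog_arm(
  rows="-0.05 -0.032 0 0\n-0.05 -0.032 0 0\n-0.05 -0.032 0 0\n-0.05 -0.032 0 0\n-0.05 -0.032 0 0",
  aperture=1.0,
)

```text
time: 2.12
tool_pos: [0.4328, 0.3742, 0.2316]
tcp_rot: [0.628, 3.078, 0.001]
wrist_force: [0.7, 0.1, -0.2]
width: 0.995
grip_force: 0.0
```

>>> jog_arm(
  rows="-0.052 -0.03 0 0\n0 0 0 0.185\n0 0 0 0.185\n0 0 0 0.185\n0 0 0 0.185",
)

```text
time: 2.75
tool_pos: [0.4681, 0.3276, 0.2314]
tcp_rot: [1.708, 2.637, 0.0]
wrist_force: [-0.9, 0.6, 0.0]
width: 0.996
grip_force: 0.0
```

>>> jog_arm(
  rows="0 0 0 0.185\n0 0 0 0.185\n0 0 0 0.185\n0 0 0 0.185\n0 0 0 0.13",
)

```text
time: 3.38
tool_pos: [0.4679, 0.3278, 0.2314]
tcp_rot: [2.658, 1.674, 0.0]
wrist_force: [0.2, -0.3, -0.6]
width: 1.003
grip_force: 0.0
```

>>> jog_arm(
  rows="0 0 0 0",
)

```text
time: 3.5
tool_pos: [0.468, 0.3278, 0.2314]
tcp_rot: [2.653, 1.682, 0.0]
wrist_force: [0.6, -0.5, -0.0]
width: 1.001
grip_force: 0.0
```

Run:
```python
from h import *
np.set_printoptions(precision=4,suppress=True)
s=bot.read_state(); print(s["tool_pos"],s["q"]); c=cam("wrist"); np.savez("w1.npz",K=c[0],T=c[1])
snap("wrist","w1.png")
for t in ["square","square_corner","mat"]:
    for r in bot.spot_point("wrist",t)[:4]: print(t,round(r["conf"],2),np.round(r["pixel"],1))
```

```text
[0.468  0.3278 0.2314] [ 0.5675  0.0686  1.8298 -0.      1.243   1.0081]
square 0.83 [199.9 330.4]
square 0.79 [ 42.4 399.2]
square_corner 0.81 [ 47.2 353.7]
square_corner 0.69 [242.9 332.6]
mat 0.73 [199.2 317.6]
```

View pics/w1.png

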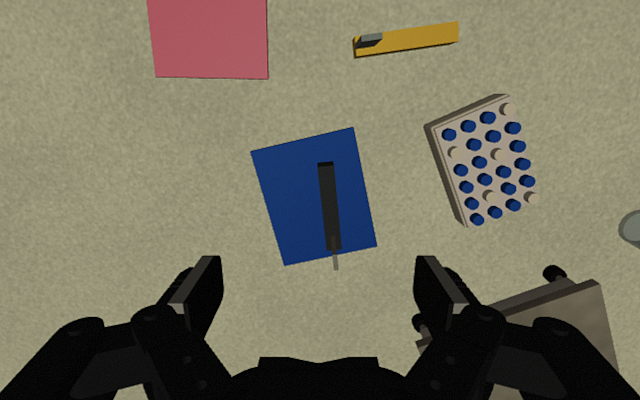

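The picture shows the square's dark stock from (326,162), its back end, to (333,249). The blade is at the lower end (336,265). The mat is around (315,197) and the plate is at lower right.

Add to h.py:
```python
def stock(im,b=(270,130,390,300)):
    x0,y0,x1,y1=b; h=cv2.cvtColor(im[y0:y1,x0:x1],cv2.COLOR_RGB2HSV)
    m=((h[...,2]<60)&(h[...,1]<120)).astype(np.uint8)
    n,l,st,_=cv2.connectedComponentsWithStats(m); i=1+np.argmax(st[1:,4]); ys,xs=np.nonzero(l==i)
    r=cv2.minAreaRect(np.c_[xs+x0,ys+y0].astype(np.float32)); return r,cv2.boxPoints(r)
```

Run:
```python
from h import *
np.set_printoptions(precision=4,suppress=True)
im=cv2.imread("pics/w1.png")[:,:,::-1]; d=np.load("w1.npz"); c=(d["K"],d["T"])
r,p=stock(im); print(r,p)
P=np.array([atz("wrist",*q,.028,c) for q in p]); print(P)
e=sorted([(P[i]+P[(i+1)%4])/2 for i in range(4) if np.linalg.norm(P[i]-P[(i+1)%4])<.05],key=lambda v:-v[1]); print(e, np.linalg.norm(e[1]-e[0]),np.degrees(np.arctan2(*(e[1]-e[0])[1::-1])))
h=cv2.cvtColor(im.copy(),cv2.COLOR_RGB2HSV); m=((h[...,0]>100)&(h[...,0]<130)&(h[...,1]>150)&(h[...,2]>60)).astype(np.uint8)
cs=max(cv2.findContours(m,0,2)[0],key=cv2.contourArea); q=cv2.boxPoints(cv2.minAreaRect(cs)); ap=cv2.approxPolyDP(cs,6,True)[:,0]; print("mat",[atz("wrist",*v,.004,c)[:2] for v in ap])
s=bot.read_state();Rt=R.from_rotvec(s["tcp_rot"]).as_matrix();print(Rt[:,:2])
```

```text
((329.7587585449219, 207.58056640625), (91.65579986572266, 15.906310081481934), 83.79655456542969) [[316.9001 162.8804]
 [332.7132 161.1616]
 [342.6175 252.2807]
 [326.8043 253.9995]]
[[0.4699 0.3357 0.028 ]
 [0.486  0.3301 0.028 ]
 [0.4519 0.2273 0.028 ]
 [0.4343 0.2332 0.028 ]]
[array([0.4779, 0.3329, 0.028 ]), array([0.4431, 0.2303, 0.028 ])] 0.10839404813354149 -108.753279112143
mat [array([0.5202, 0.3513]), array([0.4061, 0.3755]), array([0.3751, 0.2322]), array([0.4339, 0.2183]), array([0.473 , 0.3314]), array([0.485 , 0.3218]), array([0.4418, 0.2176]), array([0.49 , 0.207])]
[[ 0.4263  0.9046]
 [ 0.9046 -0.4263]
 [-0.     -0.    ]]
```

>>> jog_arm(
  rows="-0.018 0.006 0.045 -0.113\n-0.018 0.003 0.045 0\n0 0 0 0\n0 0 0 0",
)

```text
time: 4.2
tool_pos: [0.4639, 0.2919, 0.1429]
tcp_rot: [-2.555, -1.828, -0.004]
wrist_force: [0.4, 0.6, -0.1]
width: 1.002
grip_force: 0.0
```

Run:
```python
from h import *
np.set_printoptions(precision=4,suppress=True)
s=bot.read_state(); c=cam("wrist"); np.savez("w2.npz",K=c[0],T=c[1]); im=snap("wrist","w2.png")
d=np.load("w1.npz"); c1=(d["K"],d["T"]); r,p1=stock(cv2.imread("pics/w1.png")[:,:,::-1])
g=proj("wrist",[[.46,.28,.03]],c)[0]; print(g)
r,p=stock(im,(int(g[0]-80),max(0,int(g[1]-170)),int(g[0]+80),min(400,int(g[1]+130)))); print(p)
for q in p:
    # match nearest by world guess
    w=atz("wrist",*q,.028,c); u=proj("wrist",[w],c1)[0]; k=np.argmin(np.linalg.norm(p1-u,axis=1)); print(w,tri([ray("wrist",*q,c),ray("wrist",*p1[k],c1)]))
P=np.array([atz("wrist",*q,.028,c) for q in p])
e=sorted([(P[i]+P[(i+1)%4])/2 for i in range(4) if np.linalg.norm(P[i]-P[(i+1)%4])<.05],key=lambda v:-v[1]); print(e, np.linalg.norm(e[1]-e[0]),np.degrees(np.arctan2(*(e[1]-e[0])[1::-1])))
Rt=R.from_rotvec(s["tcp_rot"]).as_matrix();print(s["tool_pos"],Rt[:,0], "square pts in tool",(np.array(e)-s["tool_pos"])@Rt)
```

```text
[318.5497 209.0442]
[[308. 268.]
 [308. 144.]
 [329. 144.]
 [329. 268.]]
[0.4333 0.2303 0.028 ] (array([0.4456, 0.2611, 0.087 ]), [np.float64(0.00015239193438169716), np.float64(0.00015239193438157164)])
[0.4693 0.333  0.028 ] (array([ 0.4661,  0.3276, -0.0172]), [np.float64(8.07678164117122e-05), np.float64(8.076781641169455e-05)])
[0.4849 0.3277 0.028 ] (array([ 0.4843,  0.3216, -0.0156]), [np.float64(0.0001310152118225703), np.float64(0.0001310152118226218)])
[0.4508 0.2243 0.028 ] (array([0.4594, 0.2557, 0.0857]), [np.float64(0.00041603133711749497), np.float64(0.0004160313371175835)])
[array([0.4771, 0.3304, 0.028 ]), array([0.442 , 0.2273, 0.028 ])] 0.10885868410316815 -108.80124798619069
[0.4639 0.2919 0.1429] [0.3231 0.9464 0.002 ] square pts in tool [[ 0.0405 -0.      0.115 ]
 [-0.0684  0.      0.1148]]
```

View pics/w2.png

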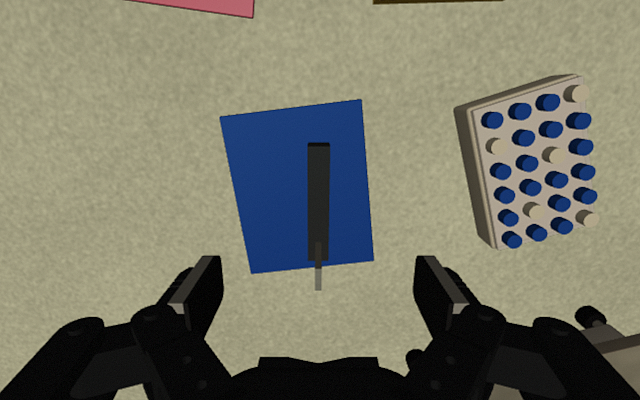

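The square sits centred between the fingers. The stock runs along column 318, from row 145 to row 260, with the blade tip at (318,288). The grasp lands about 12 mm behind the middle, so I go down.

>>> jog_arm(
  rows="-0.002 0 0.05 0\n0 0 0.05 0\n0 0 0.02 0\n0 0 0.013 0\n0 0 0 0",
)

```text
time: 4.88
tool_pos: [0.463, 0.2899, 0.0091]
tcp_rot: [2.555, 1.828, 0.002]
wrist_force: [-0.3, 0.6, -0.9]
width: 0.997
grip_force: 0.0
```

>>> jog_arm(
  rows="0 0 0 0\n0 0 0 0\n0 0 0 0\n0 0 0 0\n0 0 0 0",
  aperture=0.0,
  grip_n=60,
)

```text
time: 5.5
tool_pos: [0.4626, 0.2893, 0.009]
tcp_rot: [2.555, 1.828, 0.002]
wrist_force: [-1.0, -0.2, 4.7]
width: 0.193
grip_force: 59.9
```

>>> jog_arm(
  rows="0 0 -0.01 0\n0 0 -0.03 0\n0 0 -0.05 0\n0 0 -0.06 0\n0 0 -0.06 0",
)

```text
time: 6.12
tool_pos: [0.4609, 0.2884, 0.2192]
tcp_rot: [-2.555, -1.827, 0.003]
wrist_force: [0.9, 0.4, -4.1]
width: 0.196
grip_force: 59.0
```

>>> jog_arm(
  rows="-0.01 0.01 -0.05 0\n-0.04 0.026 -0.03 0\n-0.046 0.03 0 0\n-0.046 0.03 0 0\n-0.046 0.03 0 0",
)

```text
time: 6.75
tool_pos: [0.5199, 0.0688, 0.2977]
tcp_rot: [-2.554, -1.828, 0.002]
wrist_force: [0.8, -0.0, -2.8]
width: 0.198
grip_force: 59.0
```

>>> jog_arm(
  rows="-0.046 0.03 0 0\n-0.046 0.03 0 0\n-0.046 0.03 0 0\n-0.046 0.03 0 0\n-0.034 0.02 0 0",
)

```text
time: 7.38
tool_pos: [0.582, -0.1832, 0.2972]
tcp_rot: [-2.555, -1.825, 0.002]
wrist_force: [0.2, 0.4, -2.9]
width: 0.196
grip_force: 59.0
```

>>> jog_arm(
  rows="-0.01 0 0 0\n0 0 0 0\n0 0 0 0",
)

```text
time: 7.75
tool_pos: [0.579, -0.1893, 0.298]
tcp_rot: [-2.554, -1.828, -0.0]
wrist_force: [0.3, 1.0, -4.6]
width: 0.192
grip_force: 59.2
```

Run:
```python
from h import *
np.set_printoptions(precision=4,suppress=True)
s=bot.read_state(); print(s["q"],s["wrist_force"]);c=cam("wrist"); np.savez("w3.npz",K=c[0],T=c[1]); im=snap("wrist","w3.png")
for t in ["panel_foot","box","square_corner","plate"]:
    for r in bot.spot_point("wrist",t)[:3]: print(t,round(r["conf"],2),np.round(r["pixel"],1),atz("wrist",*r["pixel"][::-1],.06,c))
```

```text
[-0.3573  0.1068  1.6663  0.0007  1.3694 -0.0292] [ 0.2834  1.0141 -4.5816]
panel_foot 0.81 [112.9 307.8] [ 0.5864 -0.1302  0.06  ]
box 0.91 [160.7 330.6] [ 0.5938 -0.1903  0.06  ]
square_corner 0.95 [352.8 319.2] [ 0.4922 -0.4481  0.06  ]
```

View pics/w3.png

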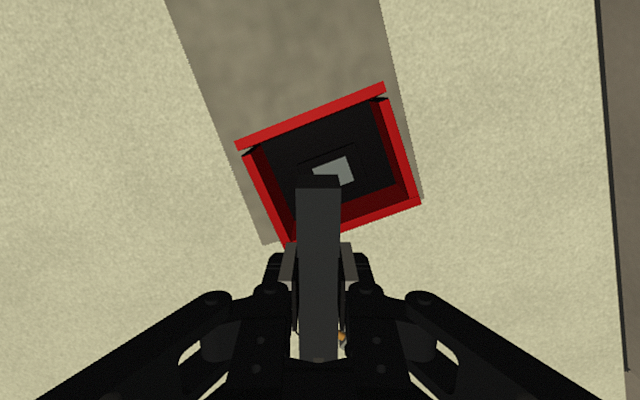

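The picture shows the panel's red top edge from (235,143) to (385,84), about 22° off the tool's y. The plate lies beyond it, up the picture. The held square is at column 318, dark, with its blade hidden below it. I turn to align and take a second view.

>>> jog_arm(
  rows="0 0 0 -0.185\n0 0 0 -0.185\n0.05 0 0 -0.02\n0.02 0 0 0\n0 0 0 0",
)

```text
time: 8.62
tool_pos: [0.5761, -0.119, 0.2986]
tcp_rot: [2.149, 2.291, 0.0]
wrist_force: [0.0, -0.3, -2.6]
width: 0.194
grip_force: 59.1
```

>>> jog_arm(
  rows="0 0 0 0",
)

```text
time: 8.75
tool_pos: [0.5762, -0.121, 0.2985]
tcp_rot: [2.152, 2.288, -0.001]
wrist_force: [0.0, 0.2, -2.6]
width: 0.19
grip_force: 59.1
```

Run:
```python
from h import *
np.set_printoptions(precision=4,suppress=True)
s=bot.read_state();c=cam("wrist"); np.savez("w4.npz",K=c[0],T=c[1]); im=snap("wrist","w4.png")
for t in ["panel_foot","box","square_corner"]:
    for r in bot.spot_point("wrist",t)[:3]: print(t,round(r["conf"],2),np.round(r["pixel"],1),atz("wrist",*r["pixel"][::-1],.06,c))
h=cv2.cvtColor(im,cv2.COLOR_RGB2HSV); print(h[100:330:4,200].tolist())
```

```text
panel_foot 0.82 [171.5 325.5] [ 0.586  -0.1299  0.06  ]
box 0.63 [217.7 323.2] [ 0.5872 -0.1886  0.06  ]
square_corner 0.89 [355.5 318.8] [ 0.5949 -0.3994  0.06  ]
[[28, 47, 191], [27, 49, 181], [27, 50, 183], [27, 50, 180], [27, 49, 186], [27, 51, 184], [27, 49, 186], [26, 49, 178], [27, 49, 184], [27, 50, 194], [27, 50, 183], [27, 51, 180], [27, 49, 186], [27, 50, 190], [27, 50, 187], [27, 49, 188], [27, 50, 178], [27, 51, 185], [28, 51, 181], [27, 52, 177], [27, 49, 183], [27, 50, 177], [27, 52, 183], [27, 50, 180], [27, 52, 183], [27, 48, 176], [26, 51, 184], [27, 53, 178], [27, 50, 178], [27, 51, 174], [27, 52, 178], [27, 51, 174], [27, 51, 174], [27, 51, 176], [27, 48, 190], [27, 51, 174], [27, 50, 178], [27, 49, 186], [27, 49, 186], [27, 49, 181], [27, 51, 180], [28, 47, 185], [27, 50, 180], [28, 50, 188], [27, 52, 183], [27, 50, 185], [27, 52, 182], [27, 49, 178], [27, 49, 189], [0, 0, 0], [0, 59, 13], [50, 51, 15], [120, 39, 13], [10, 64, 12], [60, 26, 10], [120, 46, 11], [38, 85, 12], [105, 34, 15]]
```

View pics/w4.png

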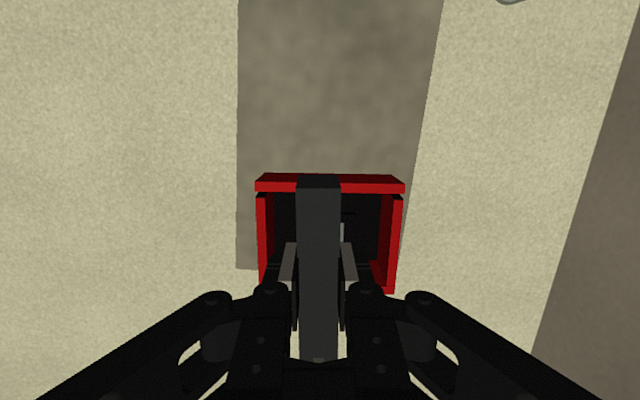

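Run:
```python
from h import *
np.set_printoptions(precision=4,suppress=True)
im=cv2.imread("pics/w4.png")
for x in (265,280,360,395): print(x,[(y,im[y,x,2]) for y in range(166,196)])
im3=cv2.imread("pics/w3.png")
for x in (250,300,350,375): 
    y=int(112-(x-309)*.4); print(x,[(k,im3[k,x,2],im3[k,x,1]) for k in range(y-14,y+14)])
a=cv2.resize(im[160:205,245:415],(800,212),interpolation=cv2.INTER_CUBIC)
b=cv2.resize(im3[70:170,225:395],(800,470),interpolation=cv2.INTER_CUBIC)
cv2.imwrite("pics/c2.png",cv2.resize(np.vstack([a,b]),(800,600)))
```

```text
265 [(166, np.uint8(127)), (167, np.uint8(123)), (168, np.uint8(126)), (169, np.uint8(127)), (170, np.uint8(127)), (171, np.uint8(123)), (172, np.uint8(93)), (173, np.uint8(36)), (174, np.uint8(45)), (175, np.uint8(60)), (176, np.uint8(59)), (177, np.uint8(60)), (178, np.uint8(59)), (179, np.uint8(61)), (180, np.uint8(52)), (181, np.uint8(88)), (182, np.uint8(154)), (183, np.uint8(166)), (184, np.uint8(160)), (185, np.uint8(165)), (186, np.uint8(162)), (187, np.uint8(159)), (188, np.uint8(159)), (189, np.uint8(160)), (190, np.uint8(170)), (191, np.uint8(144)), (192, np.uint8(0)), (193, np.uint8(5)), (194, np.uint8(9)), (195, np.uint8(16))]
280 [(166, np.uint8(129)), (167, np.uint8(128)), (168, np.uint8(130)), (169, np.uint8(126)), (170, np.uint8(127)), (171, np.uint8(133)), (172, np.uint8(114)), (173, np.uint8(51)), (174, np.uint8(56)), (175, np.uint8(60)), (176, np.uint8(58)), (177, np.uint8(57)), (178, np.uint8(58)), (179, np.uint8(57)), (180, np.uint8(54)), (181, np.uint8(72)), (182, np.uint8(135)), (183, np.uint8(168)), (184, np.uint8(159)), (185, np.uint8(162)), (186, np.uint8(1
[... 4842 characters left out ...]
), (79, np.uint8(122), np.uint8(116)), (80, np.uint8(122), np.uint8(119)), (81, np.uint8(121), np.uint8(117)), (82, np.uint8(117), np.uint8(122)), (83, np.uint8(133), np.uint8(102)), (84, np.uint8(172), np.uint8(33)), (85, np.uint8(174), np.uint8(24)), (86, np.uint8(176), np.uint8(30)), (87, np.uint8(173), np.uint8(28)), (88, np.uint8(174), np.uint8(29)), (89, np.uint8(173), np.uint8(26)), (90, np.uint8(175), np.uint8(30)), (91, np.uint8(172), np.uint8(27)), (92, np.uint8(175), np.uint8(31)), (93, np.uint8(174), np.uint8(27)), (94, np.uint8(183), np.uint8(31)), (95, np.uint8(157), np.uint8(22)), (96, np.uint8(56), np.uint8(6)), (97, np.uint8(19), np.uint8(1)), (98, np.uint8(0), np.uint8(5))]
```

View pics/c2.png

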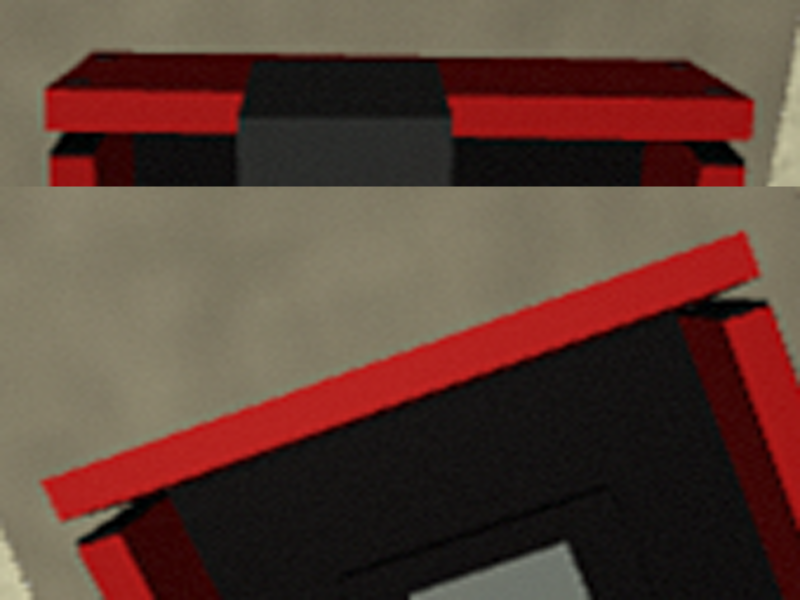

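The enlarged crop shows the panel's outer top edge from (255,181.5) to (405,184) in w4. Its foot line runs from (265,172.5) to (392,175). In w3 the top edge runs from (234,141) to (383,81).

Run:
```python
from h import *
np.set_printoptions(precision=4,suppress=True)
L=lambda f:(np.load(f)["K"],np.load(f)["T"])
c3,c4=L("w3.npz"),L("w4.npz")
l=tri([ray("",233.9,141.4,c3),ray("",255.0,181.5,c4)]); r=tri([ray("",383.3,81.2,c3),ray("",404.8,183.9,c4)]); print(l,r,np.linalg.norm(l[0]-r[0]))
# known-length solve: z from edge length 150 mm
from scipy.optimize import brentq
def byl(a,b): 
    z=brentq(lambda z:np.linalg.norm(atz("",*a,z,c4)-atz("",*b,z,c4))-.15,-.1,.25); return atz("",*a,z,c4),atz("",*b,z,c4)
for a,b in [((255.0,181.5),(404.8,183.9)),((265.2,172.5),(391.6,174.9))]:
    A,B=byl(a,b); print(A,B,(A+B)/2,"yaw of box y",np.degrees(np.arctan2(*(B-A)[1::-1]))+90)
A,B=byl((233.9,141.4),(383.3,81.2)) if 0 else (0,0)
s=bot.read_state();Rt=R.from_rotvec(s["tcp_rot"]).as_matrix();print(s["tool_pos"],Rt[:,0],np.degrees(np.arctan2(Rt[1,0],Rt[0,0])))
for z in (.05,.055,.06,.065): # yaw and middle for bottom edge at plate z
    A,B=[atz("",*a,z,c4) for a in ((265.2,172.5),(391.6,174.9))]; print(z,(A+B)/2,np.linalg.norm(B-A),np.degrees(np.arctan2(*(B-A)[1::-1]))+90)
```

```text
(array([ 0.5138, -0.13  ,  0.1249]), [np.float64(0.0003601299755678807), np.float64(0.000360129975567866)]) (array([ 0.664 , -0.1237,  0.1226]), [np.float64(3.605626994410705e-05), np.float64(3.605626994439275e-05)]) 0.15031342363895459
[ 0.5139 -0.1302  0.1235] [ 0.6637 -0.1235  0.1235] [ 0.5888 -0.1268  0.1235] yaw of box y 92.56322371879578
[ 0.5147 -0.1352  0.0616] [ 0.6646 -0.1289  0.0616] [ 0.5897 -0.132   0.0616] yaw of box y 92.39983212149467
[ 0.5761 -0.1214  0.2982] [-0.06    0.9982 -0.0002] 93.43735134082178
0.05 [ 0.5902 -0.1347  0.05  ] 0.1545823533695977 92.39983212149465
0.055 [ 0.59   -0.1335  0.055 ] 0.15260514707221007 92.39983212149467
0.06 [ 0.5897 -0.1324  0.06  ] 0.15062794077482244 92.39983212149467
0.065 [ 0.5895 -0.1312  0.065 ] 0.1486507344774347 92.39983212149467
```

>>> jog_arm(
  rows="0.04 0.007 0 0.017\n0.027 0.007 0 0\n0 0 0.06 0\n0 0 0.06 0\n0 0 0.05 0",
)

```text
time: 9.57
tool_pos: [0.5858, -0.0534, 0.126]
tcp_rot: [-2.172, -2.269, 0.001]
wrist_force: [-0.4, 0.2, -3.6]
width: 0.193
grip_force: 59.1
```

>>> jog_arm(
  rows="0 0 0.025 0\n0 0 0.01 0\n0 0 0.004 0\n0 0 0 0\n0 0 0 0",
)

```text
time: 10.2
tool_pos: [0.5877, -0.0532, 0.0909]
tcp_rot: [2.17, 2.268, 0.003]
wrist_force: [0.3, 0.3, -3.0]
width: 0.195
grip_force: 59.1
```

Run:
```python
from h import *
np.set_printoptions(precision=4,suppress=True)
s=bot.read_state();Rt=R.from_rotvec(s["tcp_rot"]).as_matrix();n=np.array([-.0427,.9991,0]);f=np.array([.5897,-.132,.0595])
d=s["tool_pos"]-f;print(s["tool_pos"],"ahead",d@n-.0595,"lat",d@[.9991,.0427,0],np.degrees(np.arctan2(Rt[1,0],Rt[0,0])),Rt[2,:2],s["wrist_force"],s["torque"])
a=snap("side");b=snap("wrist")
cv2.imwrite("pics/chk.png",np.hstack([cv2.resize(a[130:220,230:350],(533,400),interpolation=cv2.INTER_CUBIC),b[:,160:427]])[:,:,::-1])
```

```text
[ 0.5877 -0.0532  0.0909] ahead 0.0192894643124608 lat 0.0013862540614795298 92.51684888908194 [-0.0005  0.0029] [ 0.2664  0.3291 -2.9559] [ 0.079   0.0457 -0.0284]
```

View pics/chk.png

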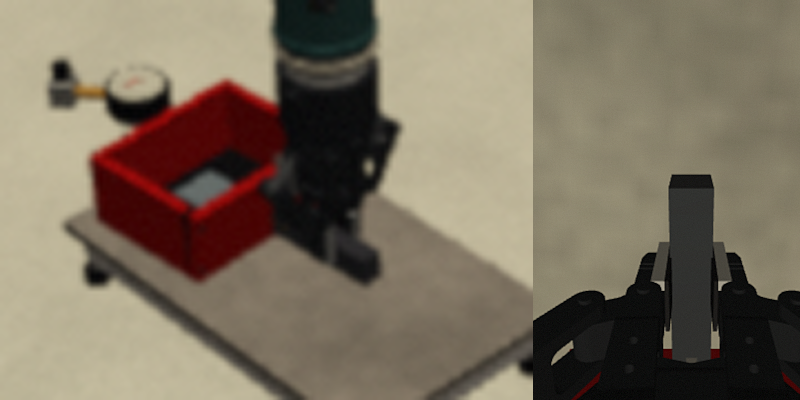

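The side view shows the square held level, outboard of the red panel and just above the plate. Nothing else is near. I lower it slowly.

>>> jog_arm(
  rows="0 0 0.01 0\n0 0 0.008 0\n0 0 0.002 0\n0 0 0 0",
)

```text
time: 10.8
tool_pos: [0.586, -0.053, 0.0687]
tcp_rot: [-2.171, -2.269, 0.001]
wrist_force: [0.4, -0.6, -3.3]
width: 0.192
grip_force: 59.3
```

>>> jog_arm(
  rows="0 0 0.0015 0\n0 0 0.0015 0\n0 0 0.0015 0\n0 0 0 0",
)

```text
time: 11.3
tool_pos: [0.5868, -0.0531, 0.0663]
tcp_rot: [2.172, 2.269, 0.0]
wrist_force: [-4.0, 0.6, 4.4]
width: 0.2
grip_force: 60.4
```

>>> jog_arm(
  rows="-0.003 0 -0.0005 0\n-0.003 0 0 0\n-0.003 0 0 0\n-0.001 0 0 0\n0 0 0 0",
)

```text
time: 11.92
tool_pos: [0.588, -0.0629, 0.0663]
tcp_rot: [2.172, 2.269, 0.003]
wrist_force: [0.0, 4.2, 4.9]
width: 0.194
grip_force: 60.4
```

>>> jog_arm(
  rows="-0.001 0 0 0\n-0.001 0 0 0\n-0.001 0 0 0\n-0.001 0 0 0\n0 0 0 0",
)

```text
time: 12.55
tool_pos: [0.5882, -0.0668, 0.0663]
tcp_rot: [2.172, 2.269, 0.003]
wrist_force: [-0.5, 4.1, 5.8]
width: 0.195
grip_force: 60.5
```

>>> jog_arm(
  rows="0 0 0 0",
)

```text
time: 12.68
tool_pos: [0.5882, -0.0668, 0.0663]
tcp_rot: [2.172, 2.269, 0.003]
wrist_force: [-0.7, 4.2, 6.2]
width: 0.197
grip_force: 60.5
```

>>> jog_arm(
  rows="-0.001 0 0 0\n-0.001 0 0 0\n0 0 0 0",
)

```text
time: 13.05
tool_pos: [0.5883, -0.0685, 0.0663]
tcp_rot: [2.172, 2.269, 0.003]
wrist_force: [-0.3, 6.5, 5.4]
width: 0.194
grip_force: 60.5
```

>>> jog_arm(
  rows="-0.001 0 0 0\n-0.001 0 0 0\n0 0 0 0",
)

```text
time: 13.42
tool_pos: [0.5883, -0.0702, 0.0663]
tcp_rot: [2.172, 2.269, 0.004]
wrist_force: [-0.1, 6.3, 5.8]
width: 0.195
grip_force: 60.5
```

>>> jog_arm(
  rows="-0.001 0 0 0\n0 0 0 0",
)

```text
time: 13.68
tool_pos: [0.5884, -0.0712, 0.0663]
tcp_rot: [2.172, 2.269, 0.004]
wrist_force: [-1.3, 5.7, 6.1]
width: 0.196
grip_force: 60.5
```

>>> jog_arm(
  rows="-0.0007 0 0 0\n0 0 0 0",
)

```text
time: 13.92
tool_pos: [0.5884, -0.0719, 0.0663]
tcp_rot: [2.172, 2.269, 0.004]
wrist_force: [-0.3, 5.8, 6.1]
width: 0.198
grip_force: 60.5
```

>>> jog_arm(
  rows="-0.0007 0 0 0\n0 0 0 0",
)

```text
time: 14.18
tool_pos: [0.5884, -0.0726, 0.0663]
tcp_rot: [2.172, 2.269, 0.004]
wrist_force: [-0.0, 6.1, 4.9]
width: 0.198
grip_force: 60.5
```

>>> jog_arm(
  rows="-0.0007 0 0 0\n0 0 0 0",
)

```text
time: 14.42
tool_pos: [0.5884, -0.0733, 0.0663]
tcp_rot: [2.172, 2.269, 0.004]
wrist_force: [0.0, 5.8, 5.3]
width: 0.194
grip_force: 60.5
```

>>> jog_arm(
  rows="-0.0007 0 0 0\n0 0 0 0",
)

```text
time: 14.68
tool_pos: [0.5885, -0.0736, 0.0663]
tcp_rot: [2.173, 2.269, 0.004]
wrist_force: [-0.8, 8.3, 6.7]
width: 0.195
grip_force: 60.5
```

>>> jog_arm(
  rows="-0.0005 0 0 0\n0 0 0 0",
)

```text
time: 14.92
tool_pos: [0.5885, -0.0736, 0.0663]
tcp_rot: [-2.172, -2.269, -0.005]
wrist_force: [-0.5, 8.9, 6.2]
width: 0.198
grip_force: 60.5
```

>>> jog_arm(
  rows="-0.0005 0 0 0\n0 0 0 0",
)

```text
time: 15.18
tool_pos: [0.5884, -0.0736, 0.0663]
tcp_rot: [-2.172, -2.268, -0.006]
wrist_force: [-0.6, 10.8, 6.6]
width: 0.195
grip_force: 60.5
```

>>> jog_arm(
  rows="0 0 0.0005 0\n-0.0003 0 0.0005 0\n0 0 0 0",
)

```text
time: 15.55
tool_pos: [0.5885, -0.0736, 0.0663]
tcp_rot: [-2.172, -2.268, -0.006]
wrist_force: [-2.4, 12.3, 12.6]
width: 0.191
grip_force: 61.5
```

Run:
```python
from h import *
np.set_printoptions(precision=4,suppress=True)
s=bot.read_state();Rt=R.from_rotvec(s["tcp_rot"]).as_matrix();print(Rt[2,:2],s["wrist_force"],s["torque"],np.degrees(np.arctan2(Rt[1,0],Rt[0,0])))
```

```text
[0.0038 0.0018] [-2.4492 12.3252 12.6274] [ 1.911   0.4849 -0.0089] 92.47451553694535
```

>>> jog_arm(
  rows="0 0 -0.0004 0\n0 0 0 0\n0 0 0 0\n0 0 0 0\n0 0 0 0",
)

```text
time: 16.18
tool_pos: [0.5885, -0.0736, 0.0663]
tcp_rot: [-2.172, -2.268, -0.006]
wrist_force: [-1.3, 12.6, 10.5]
width: 0.196
grip_force: 61.1
```

>>> jog_arm(
  rows="0 0 0 0\n0 0 0 0\n0 0 0 0\n0 0 0 0\n0 0 0 0",
)

```text
time: 16.8
tool_pos: [0.5885, -0.0736, 0.0663]
tcp_rot: [-2.172, -2.268, -0.006]
wrist_force: [-0.5, 12.4, 9.8]
width: 0.194
grip_force: 61.1
```

Run:
```python
from h import *
a=snap("side");b=snap("scene")
cv2.imwrite("pics/chk2.png",np.hstack([cv2.resize(a[130:210,230:310],(400,400),interpolation=cv2.INTER_CUBIC),cv2.resize(b[135:215,205:285],(400,400),interpolation=cv2.INTER_CUBIC)])[:,:,::-1])
```

```text
(no output)
```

View pics/chk2.png

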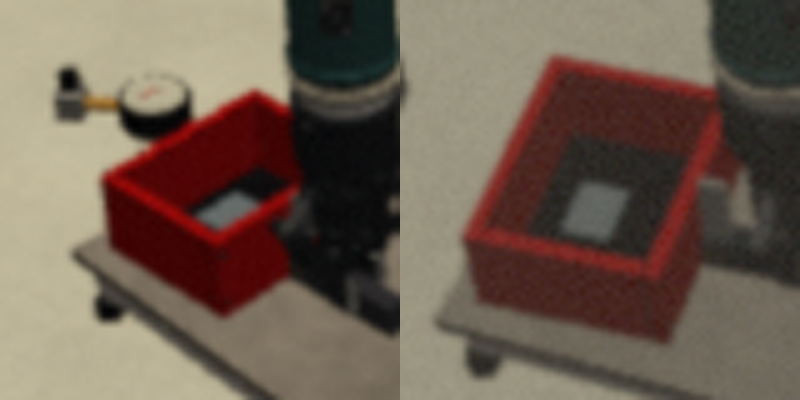

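The panel looks upright. The left view shows its top edge running parallel to the box, and the blade is against it at about (690,210). The tool has pitched about 3 mrad since the grasp. I ease the grip so the square can seat itself on both faces, and keep pressing.

>>> jog_arm(
  rows="0 0 0 0\n0 0 0 0\n0 0 0 0\n0 0 0 0\n0 0 0 0",
  grip_n=35,
)

```text
time: 17.52
tool_pos: [0.5885, -0.0737, 0.0663]
tcp_rot: [-2.172, -2.268, -0.006]
wrist_force: [-1.3, 12.5, 9.4]
width: 0.194
grip_force: 61.1
```

>>> jog_arm(
  rows="0 0 0 0\n0 0 0 0\n0 0 0 0\n0 0 0 0\n0 0 0 0",
)

```text
time: 18.15
tool_pos: [0.5885, -0.0737, 0.0663]
tcp_rot: [-2.172, -2.268, -0.006]
wrist_force: [-1.6, 11.9, 10.1]
width: 0.192
grip_force: 61.1
```

>>> jog_arm(
  rows="0 0 0 0\n0 0 0 0\n0 0 0 0",
)

```text
time: 18.52
tool_pos: [0.5885, -0.0736, 0.0663]
tcp_rot: [-2.172, -2.268, -0.006]
wrist_force: [-0.9, 12.8, 8.8]
width: 0.198
grip_force: 61.1
```

Run:
```python
from h import *
np.set_printoptions(precision=4,suppress=True)
s=bot.read_state();Rt=R.from_rotvec(s["tcp_rot"]).as_matrix();print(Rt[2,:2],s["wrist_force"],s["torque"],s["tool_pos"])
```

```text
[0.0038 0.0019] [-0.8534 12.7823  8.8349] [ 1.9159  0.3498 -0.0391] [ 0.5885 -0.0736  0.0663]
```

>>> jog_arm(
  rows="0 0 0 0\n0 0 0 0\n0 0 0 0\n0 0 0 0\n0 0 0 0",
  aperture=0.0,
  grip_n=35,
)

```text
time: 19.15
tool_pos: [0.5885, -0.0736, 0.0663]
tcp_rot: [-2.172, -2.268, -0.006]
wrist_force: [-1.5, 12.2, 9.6]
width: 0.191
grip_force: 61.1
```

>>> jog_arm(
  rows="0 0 0 0\n0 0 0 0\n0 0 0 0\n0 0 0 0\n0 0 0 0",
)

```text
time: 19.77
tool_pos: [0.5885, -0.0736, 0.0663]
tcp_rot: [-2.172, -2.268, -0.006]
wrist_force: [-2.1, 12.1, 10.1]
width: 0.194
grip_force: 61.1
```

Run:
```python
from h import *
np.set_printoptions(precision=4,suppress=True)
s=bot.read_state();Rt=R.from_rotvec(s["tcp_rot"]).as_matrix();print(Rt[2,:2],s["wrist_force"],s["torque"],s["tool_pos"])
```

```text
[0.0037 0.0019] [-2.1213 12.0628 10.0606] [ 1.9135  0.3038 -0.0038] [ 0.5885 -0.0736  0.0663]
```

>>> jog_arm(
  rows="0 0 0.0003 0\n0 0 0 0\n0 0 0 0\n0 0 0 0\n0 0 0 0",
)

```text
time: 20.4
tool_pos: [0.5885, -0.0736, 0.0663]
tcp_rot: [-2.172, -2.268, -0.006]
wrist_force: [-2.7, 13.0, 10.9]
width: 0.193
grip_force: 61.3
```

>>> jog_arm(
  rows="0 0 0 0\n0 0 0 0\n0 0 0 0\n0 0 0 0\n0 0 0 0",
)

```text
time: 21.02
tool_pos: [0.5885, -0.0736, 0.0663]
tcp_rot: [-2.172, -2.268, -0.006]
wrist_force: [-3.1, 13.1, 10.9]
width: 0.194
grip_force: 61.3
```

>>> jog_arm(
  rows="0 0 0 0\n0 0 0 0\n0 0 0 0\n0.001 0 0 0\n0.001 0 0 0",
)

```text
time: 21.65
tool_pos: [0.5885, -0.0736, 0.0663]
tcp_rot: [2.171, 2.269, 0.003]
wrist_force: [-2.5, 3.7, 9.8]
width: 0.194
grip_force: 61.1
```

>>> jog_arm(
  rows="0.001 0 0 0\n0.002 0 0 0\n0.003 0 -0.001 0\n0.004 0 -0.001 0\n0 0 0 0",
)

```text
time: 22.28
tool_pos: [0.587, -0.0642, 0.0663]
tcp_rot: [2.172, 2.27, -0.0]
wrist_force: [0.4, -3.1, 2.0]
width: 0.196
grip_force: 60.0
```

Run:
```python
from h import *
s=bot.read_state();Rt=R.from_rotvec(s["tcp_rot"]).as_matrix();print(Rt[2,:2],s["wrist_force"],s["torque"],s["tool_pos"])
```

```text
[-3.35075783e-04  1.76080683e-05] [ 0.40559572 -3.11734579  1.99806268] [-0.29319169 -0.02929123 -0.06941024] [ 0.58697036 -0.06417498  0.06632208]
```

>>> jog_arm(
  rows="0.003 0 -0.004 0\n0.003 0 -0.02 0\n0 0 -0.055 0\n0 0 -0.06 0\n0 0 -0.06 0",
)

```text
time: 22.9
tool_pos: [0.5861, -0.0575, 0.2679]
tcp_rot: [-2.171, -2.27, -0.0]
wrist_force: [1.5, -1.1, -3.6]
width: 0.192
grip_force: 59.3
```

>>> jog_arm(
  rows="0 0 -0.035 0\n-0.03 0 0 0\n-0.03 0 0 0\n0 0 0 0\n0 0 0 0",
)

```text
time: 23.52
tool_pos: [0.589, -0.1174, 0.3006]
tcp_rot: [-2.172, -2.269, -0.001]
wrist_force: [-0.4, -0.5, -3.6]
width: 0.193
grip_force: 59.3
```

Run:
```python
from h import *
np.set_printoptions(precision=4,suppress=True)
s=bot.read_state();c=cam("wrist"); im=snap("wrist","w5.png")[:,:,0].astype(int)
print(s["tool_pos"])
n=np.array([-.0427,.9991,0])
for x in (265,280,360,380): print(x,im[160:205,x].tolist())
P=[[.5897+k*.9991,-.132+k*.0427,.0595] for k in(-.05,-.03,.04,.05)]
print(proj("wrist",P),proj("wrist",np.array(P)+[0,0,.065]),proj("wrist",np.array(P)+[0,0,.0648]+n*.0055))
```

```text
[ 0.589  -0.1174  0.3006]
265 [130, 130, 131, 130, 130, 130, 133, 130, 130, 126, 129, 129, 128, 127, 131, 114, 58, 66, 66, 66, 67, 65, 66, 69, 67, 66, 66, 68, 64, 56, 101, 162, 151, 149, 149, 147, 149, 151, 155, 138, 54, 5, 14, 13, 12]
280 [119, 123, 120, 121, 120, 124, 122, 121, 123, 122, 122, 122, 122, 124, 129, 110, 55, 65, 65, 67, 66, 67, 66, 68, 66, 67, 66, 62, 65, 57, 104, 159, 150, 148, 150, 148, 150, 151, 155, 137, 56, 4, 11, 14, 16]
360 [120, 121, 120, 117, 122, 122, 120, 121, 124, 123, 121, 122, 122, 122, 125, 106, 57, 66, 66, 68, 66, 67, 66, 66, 65, 67, 66, 66, 64, 58, 102, 158, 151, 147, 148, 148, 147, 149, 152, 136, 56, 2, 15, 13, 14]
380 [119, 119, 120, 120, 118, 118, 118, 117, 116, 116, 115, 117, 115, 116, 116, 108, 76, 53, 56, 68, 66, 67, 66, 66, 66, 66, 67, 69, 66, 56, 105, 158, 150, 147, 149, 147, 147, 148, 151, 138, 78, 44, 38, 44, 56]
[[276.2359 175.6243]
 [292.8908 175.652 ]
 [351.1616 175.7489]
 [359.4833 175.7627]] [[268.4915 190.5407]
 [288.2689 190.5722]
 [357.4602 190.6822]
 [367.3408 190.6979]] [[268.2877 185.2347]
 [288.1509 185.2668]
 [357.6421 185.3792]
 [367.5656 185.3952]]
```

>>> jog_arm(
  rows="0.03 -0.008 0 0\n0.05 -0.013 0 0\n0.055 -0.0143 0 0\n0.055 -0.0143 0 0\n0.055 -0.0143 0 0",
)

```text
time: 24.2
tool_pos: [0.5135, 0.1264, 0.3006]
tcp_rot: [-2.171, -2.271, -0.001]
wrist_force: [0.7, 0.4, -3.2]
width: 0.19
grip_force: 59.2
```

>>> jog_arm(
  rows="0.055 -0.0143 0 0\n0.055 -0.0143 0 0\n0.045 -0.011 0 0\n0.02 -0.005 0 0.185\n0 0 0 0.185",
)

```text
time: 24.82
tool_pos: [0.4607, 0.2994, 0.3004]
tcp_rot: [-2.553, -1.829, 0.0]
wrist_force: [0.0, -0.5, -3.6]
width: 0.195
grip_force: 59.3
```

>>> jog_arm(
  rows="0 0 0.05 0\n0 0 0.06 0\n0 0 0.06 0\n0 0 0.05 0\n0 0 0 0",
)

```text
time: 25.45
tool_pos: [0.4575, 0.295, 0.0756]
tcp_rot: [-2.55, -1.832, 0.018]
wrist_force: [-0.6, -1.1, -3.6]
width: 0.193
grip_force: 59.1
```

>>> jog_arm(
  rows="0 0 0 0",
)

```text
time: 25.58
tool_pos: [0.4634, 0.298, 0.0822]
tcp_rot: [2.552, 1.832, 0.004]
wrist_force: [0.4, 0.6, -2.0]
width: 0.194
grip_force: 59.2
```

>>> jog_arm(
  rows="0 0 0.03 0\n0 0 0.02 0\n0 0 0.008 0\n0 0 0.004 0\n0 0 0 0",
)

```text
time: 26.2
tool_pos: [0.4635, 0.2974, 0.0197]
tcp_rot: [2.552, 1.831, 0.004]
wrist_force: [0.3, -0.2, -2.8]
width: 0.197
grip_force: 59.2
```

>>> jog_arm(
  rows="0 0 0.002 0\n0 0 0.002 0\n0 0 0.002 0\n0 0 0 0",
)

```text
time: 26.7
tool_pos: [0.4622, 0.2966, 0.012]
tcp_rot: [-2.552, -1.831, 0.001]
wrist_force: [-1.1, 0.3, -3.8]
width: 0.195
grip_force: 59.2
```

>>> jog_arm(
  rows="0 0 0.001 0\n0 0 0 0",
)

```text
time: 26.95
tool_pos: [0.4624, 0.2967, 0.0113]
tcp_rot: [2.553, 1.831, -0.0]
wrist_force: [-0.4, 0.0, -3.2]
width: 0.196
grip_force: 59.2
```

>>> jog_arm(
  rows="0 0 0.001 0\n0 0 0 0",
)

```text
time: 27.2
tool_pos: [0.4624, 0.2967, 0.0103]
tcp_rot: [2.553, 1.831, -0.0]
wrist_force: [0.7, 0.3, -3.5]
width: 0.197
grip_force: 59.2
```

>>> jog_arm(
  rows="0 0 0.001 0\n0 0 0 0",
)

```text
time: 27.45
tool_pos: [0.4624, 0.2967, 0.0093]
tcp_rot: [-2.552, -1.832, 0.0]
wrist_force: [0.8, 0.5, -3.4]
width: 0.197
grip_force: 59.2
```

>>> jog_arm(
  rows="0 0 0.0007 0\n0 0 0 0",
)

```text
time: 27.7
tool_pos: [0.4625, 0.2968, 0.009]
tcp_rot: [-2.552, -1.832, 0.0]
wrist_force: [-1.2, -0.9, 1.1]
width: 0.193
grip_force: 59.8
```

>>> jog_arm(
  rows="0 0 0.0007 0\n0 0 0 0",
)

```text
time: 27.95
tool_pos: [0.4625, 0.2968, 0.009]
tcp_rot: [2.552, 1.832, -0.0]
wrist_force: [-3.4, -2.1, 6.6]
width: 0.195
grip_force: 60.7
```

>>> jog_arm(
  rows="0 0 0.0007 0\n0 0 0 0",
)

```text
time: 28.2
tool_pos: [0.4625, 0.2968, 0.009]
tcp_rot: [-2.552, -1.832, 0.001]
wrist_force: [-5.9, -3.7, 12.4]
width: 0.195
grip_force: 61.4
```

>>> jog_arm(
  rows="0 0 -0.0014 0\n0 0 0 0",
)

```text
time: 28.45
tool_pos: [0.4628, 0.2969, 0.009]
tcp_rot: [2.552, 1.831, 0.001]
wrist_force: [-1.4, -0.8, 3.4]
width: 0.194
grip_force: 60.1
```

>>> jog_arm(
  rows="0 0 0 0\n0 0 0 0\n0 0 0 0\n0 0 0 0\n0 0 0 0",
  aperture=1.0,
)

```text
time: 29.08
tool_pos: [0.4625, 0.2968, 0.0087]
tcp_rot: [2.552, 1.832, 0.0]
wrist_force: [-0.1, -0.4, 0.1]
width: 1.004
grip_force: 0.0
```

>>> jog_arm(
  rows="0 0 -0.01 0\n0 0 -0.03 0\n0 0 -0.05 0\n0 0 -0.06 0\n0 0 -0.06 0",
)

```text
time: 29.7
tool_pos: [0.4622, 0.2966, 0.2212]
tcp_rot: [2.552, 1.831, 0.001]
wrist_force: [1.3, 0.2, 0.3]
width: 1.003
grip_force: 0.0
```

>>> jog_arm(
  rows="0 0 -0.02 0\n0.03 0 0 0\n0.03 0 0 0\n0 0 0 0",
)

```text
time: 30.2
tool_pos: [0.4815, 0.3546, 0.2381]
tcp_rot: [-2.551, -1.833, 0.001]
wrist_force: [0.2, -1.0, -0.2]
width: 0.998
grip_force: 0.0
```

Run:
```python
from h import *
a=snap("wrist")
b=snap("scene")
cv2.imwrite("pics/fin.png",np.hstack([cv2.resize(a,(480,300)),cv2.resize(b[130:270,160:310],(320,300),interpolation=cv2.INTER_CUBIC)])[:,:,::-1])
```

```text
(no output)
```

View pics/fin.png

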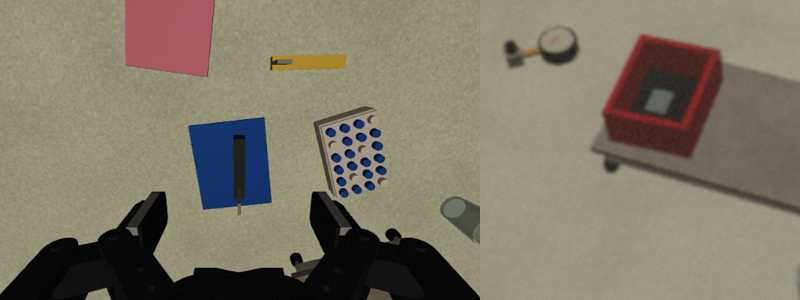

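The square stands upright on the blue mat, at (239,165) in the left view. The gripper is clear, the rack, beaker and gauge are undisturbed, and the panel is closed, at (700,90) in the right view.

```bash
python3 -c "
from workcell import bot
print(bot.finish_job())"
```

```text
the job is handed in; nothing more can be done
None
```

I handed the job in at about 30 s. The square held the panel against its stop for over 5 s with about 12–13 N sideways and 9–11 N down at the wrist. Afterwards the panel measured upright to within about 0.01 rad (a gap too small to see on the camera was not checked), and the square is back upright on its blue mat.

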